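# Tuck the baking-paper dispenser into its bay behind the peg

## Robot

A 6-joint arm with a two-finger parallel gripper is mounted at the origin on the work surface; the furniture and walls round the work are solid. World frame = base frame: x ahead of the robot, y to its left, z up, the work surface at z = 0. Lengths are in mm, angles in rad, forces in N, time in s.
With the tool pointing down it reaches from about 325 to 775 mm from the base axis. Payload 9.3 kg.
Tool frame: the origin (TCP) lies at the very end of the fingers, on their centre line; the grasp point (between the pads) lies 19 mm behind it; z points along the fingers, y is the line along which they close (so a half turn about z gives the same grasp; the last joint's range is limited). The gripper opens to 85 mm and grips with 20 to 120 N. Pads are 22 mm wide; open, the fingers measure 114 mm over their backs; the gripper's body (76 mm by 85 mm) begins 54 mm behind the grasp point. The pads swing forward as they close: fully open they stand 13 mm farther back than shut.
Start: joints at [-1.256, 0.259, 0.021, 1.334, 0, 1.418], TCP at [248.001, -490.909, 231.279] pointing down, gripper open.
Joint ranges: [-3.04, 3.04], [-0.91, 1.82], [-1.04, 1.36], [-1.92, 1.95], [-1.52, 1.45], [-3.14, 3.14]. Speed limits (rad/s): [2.22, 2.22, 2.79, 3.14, 3.14, 3.14].

## Interface

Orientations are given as a rotation vector (axis times angle).
In Python, from cell import get_state, get_image, hand_in gives the robot as it stands.
- The arm moves only by the tool step_arm, never from a script. Its argument "rows" is a list of rows, each an object with "hand": the opening, from -1 (shut) to 1 (fully open); "linear": the shift along the tool's x, y, z normalised to -1 to 1, where 1 is 0.02 m, a list of three; "twist": the turn about the tool's z normalised to -1 to 1, where 1 is 120 degrees. A call has 1 to 10 rows; each row shifts and turns the commanded pose from where the row before left it, along the tool's axes as they then stand; what a row does not reach is not made up. A row lasts 1/12 s, in which the tool goes at most 41.7 mm and 7.16 degrees, less where a joint would pass 70% of its speed; a pose out of reach is approached as far as the arm can. A call with a number of a shift or a turn outside -1 to 1 is refused whole. A call with a gripper value outside its range is refused whole. The fingers move at their own pace and stop on an object; "newtons" is the grip in N (left out, the last holds). Time passes only in rows, so rows that do not move let the fingers close. It gives the time, the measured TCP pose, the force, the opening and the grip force at its end, in the units of the state.
- get_state(): the state, without advancing time (a new reading comes with each control period).
- get_image(name): name is "side" or "top"; returns a dict with "pixels" (400x640x3 uint8, red, green, blue), "intrinsics" (3x3 intrinsics, pixels), "R" (3x3) and "t" (3): a world point X has camera coordinates R X + t. Camera axes: x right, y down, z forward; pixel columns grow to the right and rows downward; lengths in mm; the calibration is good to about 2 mm. A picture is of the moment at which its call begins. There is no depth.
- hand_in(): hands the job in; it is judged then, once.
The state is a dict: "time_s": time; "q": joint angles; "joint_vel": joint speeds; "joint_torque": joint torques, N m; "ee_pos": TCP position; "tcp_rot": TCP orientation; "force": force on the tool from outside, world axes, zero at the start; "moment": the same for the moment, N m; "grip_width": finger opening in mm; "finger_force": force on a finger pad.
Only numpy, scipy, OpenCV 4.12 (cv2) and the standard library are available. Lean on these libraries where they do the work, as an engineer would, in place of code of your own. Each camera call takes 0.05 s, during which the arm holds its last target. There are 200 camera calls.

## Task

Put the long white baking-paper dispenser away in its bay on the wooden peg-board organiser by pushing it with your fingertips: angle it, slide the end towards the tall upright peg in behind that peg, then push the other end in, until the whole back of the dispenser lies flush against the back rail. Only push it: never pinch it between the fingers, and keep it flat on the board all the way, not lifted or carried over the peg. Leave the two cookie cutters where they are.

Things in the scene. Friction and masses are not known exactly. Their poses are not given: they have to be found in the camera images.
- organiser: Flat wooden peg-board drawer organiser, fixed on the table, 380 (x) x 560 (y) mm, top at z = 14 mm, small decorative holes. +x: away from the robot to the back rail, +y: left; turned up to 0.14 rad about z. Origin: underside, below the middle of the bay's length; board x -200..180, y -280..280 mm. Two short spare pegs (40 mm high, d 16, fixed) at (-161, 220) and (-161, 260) mm.
- bay (a point): Foot of the back rail's inner face, middle of the bay: (155, 0) mm in the organiser's frame, axes as the organiser. The bay is open to -x and on top: back rail's inner face at x = 155 mm, end cheeks' inner faces at y = 152 and -152 (each from x = 129 to 155); rail and cheeks 12 mm thick, 40 mm above the board.
- peg: The retaining peg, fixed: wood, diameter 16 mm, 62 mm high, the tallest on the board. It stands before one end of the bay, the left or the right, with its axis at (79, +100) or (79, -100) mm in the organiser's frame; 68 mm lie free between it and the back rail. Origin: its foot, on the board's top.
- socket: The empty brass-lined peg hole before the other end of the bay (ring 23 mm across, flush with the board: nothing to bump into). Origin: its centre, on the board's top.
- dispenser: Loose box, white, green end caps, steel edge and orange knob (3 mm) on top; 280 long (y) x 52 wide (x) x 50 mm high, 0.3 to 0.55 kg; stops where the push stops. Origin: centre of its underside. Starts flat before the bay, shifted to the end without the peg (both its ends clear of the peg), turned up to 0.2 rad to the organiser. Home: centre at (129, 0 +-12) mm in the organiser's frame, parallel to the rail.
- end_a (a point): Centre of the dispenser's left (+y) end face, 25 mm above its underside.
- end_b (a point): Centre of the dispenser's right (-y) end face, 25 mm above its underside.
- front_side: The dispenser's long side panel that faces the robot (280 x 48 mm face at the dispenser's x = -26 mm), fixed to it. Origin: middle of its lower edge, axes as the dispenser.
- back_side: The dispenser's long side panel that faces the back rail (face at the dispenser's x = +26 mm), fixed to it. Origin: middle of its lower edge, axes as the dispenser.
- star_cutter: Star-shaped metal cookie cutter, 61 x 58 x 24 mm, lying loose on the board beside the bay, left or right. Origin: centre of its underside.
- heart_cutter: Heart-shaped metal cookie cutter, 50 x 55 x 24 mm, lying loose on the board beside the bay, at the side where the star is not. Origin: centre of its underside.

How it is judged:
By the outcome, as a careful person would: the job done as asked, in the order asked, and still so for the second after the job is handed in, with the robot touching nothing.
It also fails if it takes over 72 s, if anything falls off the work surface, if the arm or the gripper's body presses on something with over 40 N, if the wrist force passes 120 N, or if a joint passes its speed limit or range.

## Working session

There is one attempt and no reset: what is moved stays moved. The work goes in short steps, Python scripts to look and compute and a tool call to move; the robot and the scene stay as the last step left them, time stands still between calls to the robot, and variables do not carry over. Pictures are saved under pics/ and viewed, at most 10 in all, crops included, and the job is handed in when it is done.

Besides the shell and the picture viewer there is one more tool, called after "Request:" as name(argument=value, ...), one argument or row to a line, values as JSON. step_arm: Moves the arm, as the interface text tells. Scaled input: -1 to 1 covers 0.02 m each way for a shift and 120 degrees each way for a turn. Its arguments: {"type":"object","properties":{"rows":{"type":"array"},"newtons":{"type":"number"}},"required":["rows"]}

```bash
mkdir -p pics; python3 - <<'E'
from cell import get_state,get_image
import cv2,numpy as np,pickle
print(get_state())
for n in("top","side"):
    d=get_image(n);pickle.dump(d,open(f"{n}.pkl","wb"));cv2.imwrite(f"pics/{n}0.png",d["pixels"][:,:,::-1])
    print(n,d["intrinsics"],d["R"],d["t"])
E
```

```text
{'time_s': 0.0, 'q': array([-1.25559184e+00,  2.59190479e-01,  2.07306599e-02,  1.33368377e+00,
       -1.29866961e-06,  1.41822862e+00]), 'joint_vel': array([-9.62860186e-04, -2.34505407e-05,  7.52084322e-04, -8.35791441e-04,
        1.04189458e-03, -6.03083944e-05]), 'joint_torque': array([ 3.87437840e-04, -5.55645740e+01,  3.44524777e+01,  1.37271083e-02,
       -2.40992922e-04, -7.20617464e-06]), 'ee_pos': array([ 247.91524949, -490.63307233,  230.654853  ]), 'tcp_rot': array([-3.05475068e+00, -7.27782921e-01,  1.73861282e-04]), 'force': array([0.73668571, 0.1781014 , 1.09686929]), 'moment': array([ 0.03965531, -0.00425038,  0.02563244]), 'finger_force': 0.0, 'grip_width': 85.63078557447797}
top [[380.19793433   0.         323.51336764]
 [  0.         380.19793433 201.29252295]
 [  0.           0.           1.        ]] [[ 0.00764501 -0.99961926  0.02651213]
 [-0.99749045 -0.00948959 -0.07016234]
 [ 0.07038721 -0.0259092  -0.99718321]] [-10.9418082  544.67179532 893.59979236]
side [[375.20651861   0.         316.32928497]
 [  0.         375.20651861 192.64508812]
 [  0.           0.           1.        ]] [[-0.99922111  0.03343689 -0.02095603]
 [ 0.03603656  0.55680825 -0.82985899]
 [-0.01607942 -0.8299678  -0.55757951]] [568.85756802   4.57997439 945.04967251]
```

View pics/top0.png

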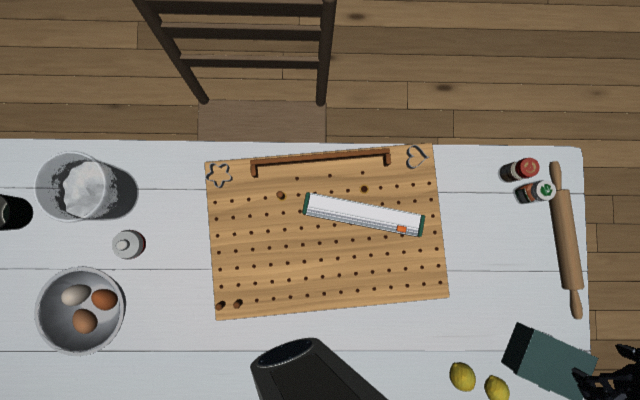

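View pics/side0.png

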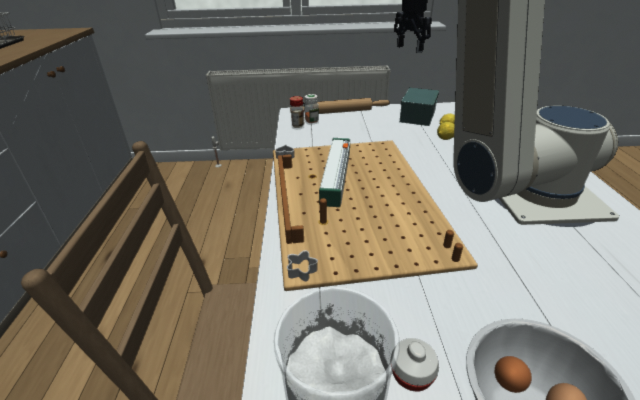

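The top view shows the peg at (281,195), which is on the left (+y). The socket is at (364,188), the bay runs (253,170)-(390,158), and the dispenser runs (306,204)-(422,225). I'll zoom in for exact corners.

```bash
python3 - <<'E'
import cv2,pickle
im=pickle.load(open("top.pkl","rb"))["pixels"][:,:,::-1]
c=im[135:325,195:460]
cv2.imwrite("pics/crop0.png",cv2.resize(c,None,fx=3,fy=3,interpolation=cv2.INTER_CUBIC))
E
```

```text
(no output)
```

View pics/crop0.png

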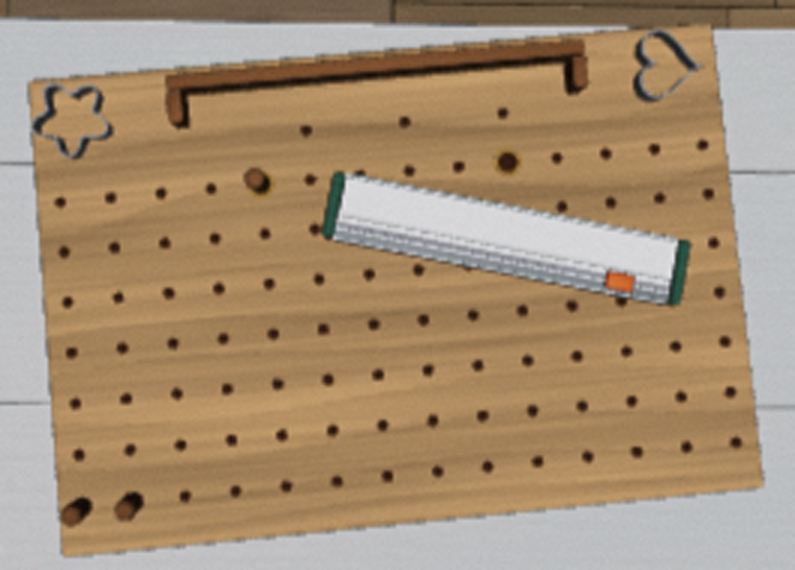

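The crop shows board corners (30,82), (712,26), (762,487), (63,556) and dispenser top corners (333,172), (690,241), (680,304), (323,236). The peg foot is at about (262,183).

```bash
cat > h.py <<'E'
import cv2,numpy as np,pickle
from scipy.optimize import least_squares
def proj(d,X):
    c=np.atleast_2d(X)@d["R"].T+d["t"]; p=c@d["intrinsics"].T; return p[:,:2]/p[:,2:]
def fit(d,pix,loc,x0):
    f=lambda v:(proj(d,place(v,loc))-pix).ravel()
    r=least_squares(f,x0); return r.x,np.abs(r.fun).max()
def place(v,loc):
    c,s=np.cos(v[2]),np.sin(v[2]); loc=np.asarray(loc,float)
    return np.c_[loc[:,:2]@np.array([[c,s],[-s,c]])+v[:2],loc[:,2]]
def inv(v,P):
    c,s=np.cos(v[2]),np.sin(v[2]); return (np.atleast_2d(P)[:,:2]-v[:2])@np.array([[c,-s],[s,c]])
TOP=[[26,140,64],[26,-140,64],[-26,-140,64],[-26,140,64]]
BRD=[[180,280,14],[180,-280,14],[-200,-280,14],[-200,280,14]]
E
python3 - <<'E'
from h import *
d=pickle.load(open("top.pkl","rb"))
P=lambda a:(np.array(a,float)+.5)/3-.5+[195,135]
b,e=fit(d,P([(30,82),(712,26),(762,487),(63,556)]),BRD,[500,0,0]);print("board",b,e)
o,e=fit(d,P([(333,172),(690,241),(680,304),(323,236)]),TOP,[500,0,0]);print("disp",o,e)
np.save("board.npy",b)
print("cam",-d["R"].T@d["t"])
for y in(100,):print("peg proj",(proj(d,place(b,[[79,y,14],[79,y,76],[79,-y,14]]))-[195,135])*3)
print("disp in board",inv(b,o),o[2]-b[2]); print("corners",inv(b,place(o,TOP)))
print(place(b,[[155,0,14],[155,152,14],[155,-152,14],[79,100,14]]))
E
```

```text
board [ 4.87626815e+02 -1.27256721e+01  9.70757583e-02] 1.3259397309245173
disp [ 5.13197863e+02 -9.70004831e+01 -1.79832124e-01] 1.1127720803211218
cam [480.49056357  17.3835275  929.58824648]
peg proj [[260.14963065 183.4773995 ]
 [253.27172172 176.55698763]
 [507.14055787 162.02350812]]
disp in board [[ 17.28245815 -86.35646434]] -0.27690788220491924
corners [[  80.56556666   41.20233848]
 [   4.01842871 -228.13116421]
 [ -46.00065036 -213.91526716]
 [  30.54648759   55.41823553]]
[[ 641.89705133    2.29744892   14.        ]
 [ 627.16470043  153.58180976   14.        ]
 [ 656.62940224 -148.98691193   14.        ]
 [ 556.56253479   94.46045823   14.        ]]
```

Request:
step_arm(
  rows=[
    {"hand": 1,"linear": [0,0,0],"twist": 0.0515},
    {"hand": 1,"linear": [0,0,0],"twist": 0.0515},
    {"hand": 1,"linear": [0,0,0],"twist": 0.0515},
    {"hand": 1,"linear": [0,0,0],"twist": 0.0515},
    {"hand": 1,"linear": [0,0,0],"twist": 0.0515},
    {"hand": 1,"linear": [0,0,0],"twist": 0.0515},
    {"hand": 1,"linear": [0.27,-0.9,0],"twist": 0},
    {"hand": 1,"linear": [0.27,-0.9,0],"twist": 0},
    {"hand": 1,"linear": [0.27,-0.9,0],"twist": 0},
    {"hand": 1,"linear": [0.27,-0.9,0],"twist": 0},
  ],
)

```text
time_s: 0.93
ee_pos: [282.2, -423.1, 230.8]
tcp_rot: [-3.128, 0.282, 0.001]
force: [-0.1, 0.1, -0.2]
grip_width: 85.2
finger_force: 0.0
```

Request:
step_arm(
  rows=[
    {"hand": 1,"linear": [0.27,-0.9,0],"twist": 0},
    {"hand": 1,"linear": [0.27,-0.9,0],"twist": 0},
    {"hand": 1,"linear": [0.27,-0.9,0],"twist": 0},
    {"hand": 1,"linear": [0.27,-0.9,0],"twist": 0},
    {"hand": 1,"linear": [0.27,-0.9,0],"twist": 0},
    {"hand": 1,"linear": [0.27,-0.9,0],"twist": 0},
    {"hand": 1,"linear": [0.27,-0.9,0],"twist": 0},
    {"hand": 1,"linear": [0.27,-0.9,0],"twist": 0},
    {"hand": 1,"linear": [0.27,-0.9,0],"twist": 0},
    {"hand": 1,"linear": [0.27,-0.9,0],"twist": 0},
  ],
)

```text
time_s: 1.77
ee_pos: [367.5, -255.4, 231.1]
tcp_rot: [-3.129, 0.281, 0.001]
force: [-0.2, 0.4, 0.0]
grip_width: 85.3
finger_force: 0.0
```

```bash
cat >> h.py <<'E'
from scipy.spatial.transform import Rotation as Ro
def go(x,y,z,hdg):
    "units still to command: twist first, then linear in tool axes"
    from cell import get_state
    s=get_state(); M=Ro.from_rotvec(s["tcp_rot"]).as_matrix()
    h=np.degrees(np.arctan2(M[1,0],M[0,0])); tw=(h-hdg+180)%360-180
    d=np.array([x,y,z])-s["ee_pos"]; g=np.radians(hdg)
    l=[d[0]*np.cos(g)+d[1]*np.sin(g), d[0]*np.sin(g)-d[1]*np.cos(g), -d[2]]
    print("t",round(s["time_s"],2),"pos",s["ee_pos"].round(1),"hdg",h.round(2),"q6",s["q"][5].round(2),"F",s["force"].round(1),"| twist",(tw/120).round(4),"lin units",(np.array(l)/20).round(3))
E
python3 -c "
from h import *
go(452,-86,60,-10.3)"
```

```text
t 1.77 pos [ 367.5 -255.4  231.1] hdg -10.28 q6 2.53 F [-0.2  0.4  0. ] | twist 0.0002 lin units [ 2.642 -9.091  8.553]
```

Request:
step_arm(
  rows=[
    {"hand": 1,"linear": [0.264,-0.909,0.855],"twist": 0},
    {"hand": 1,"linear": [0.264,-0.909,0.855],"twist": 0},
    {"hand": 1,"linear": [0.264,-0.909,0.855],"twist": 0},
    {"hand": 1,"linear": [0.264,-0.909,0.855],"twist": 0},
    {"hand": 1,"linear": [0.264,-0.909,0.855],"twist": 0},
    {"hand": 1,"linear": [0.264,-0.909,0.855],"twist": 0},
    {"hand": 1,"linear": [0.264,-0.909,0.855],"twist": 0},
    {"hand": 1,"linear": [0.264,-0.909,0.855],"twist": 0},
    {"hand": 1,"linear": [0.264,-0.909,0.855],"twist": 0},
    {"hand": 1,"linear": [0.264,-0.909,0.855],"twist": 0},
  ],
)

```text
time_s: 2.6
ee_pos: [451.8, -86.0, 59.3]
tcp_rot: [-3.129, 0.281, 0.001]
force: [0.0, -0.2, -0.1]
grip_width: 85.8
finger_force: 0.0
```

Request:
step_arm(
  rows=[
    {"hand": 1,"linear": [0,0,0.4],"twist": 0},
    {"hand": 1,"linear": [0,0,0.4],"twist": 0},
    {"hand": 1,"linear": [0,0,0.4],"twist": 0},
    {"hand": 1,"linear": [0,0,0.4],"twist": 0},
    {"hand": 1,"linear": [0,0,0.3],"twist": 0},
    {"hand": 1,"linear": [0,0,0],"twist": 0},
  ],
)

```text
time_s: 3.1
ee_pos: [451.1, -87.4, 21.3]
tcp_rot: [-3.129, 0.283, 0.002]
force: [-0.2, 0.4, 0.9]
grip_width: 85.4
finger_force: 0.0
```

```bash
python3 -c "
from h import *
go(452,-86,22,-10.3)
from cell import *
cv2.imwrite('pics/s1.png',cv2.resize(get_image('side')['pixels'][120:300,240:480,::-1],None,fx=3,fy=3))"
```

```text
t 3.1 pos [451.1 -87.4  21.3] hdg -10.34 q6 2.95 F [-0.2  0.4  0.9] | twist -0.0003 lin units [ 0.031 -0.077 -0.033]
```

View pics/s1.png

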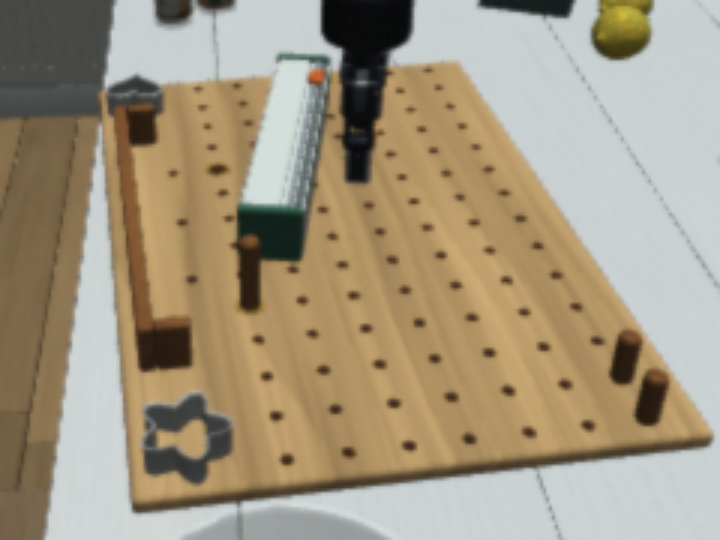

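The picture shows the fingertips (crop 357,170) standing free in front of the dispenser, and the peg at (248,270). Now I push.

Request:
step_arm(
  rows=[
    {"hand": 1,"linear": [0.35,0,0],"twist": 0},
    {"hand": 1,"linear": [0.35,0,0],"twist": 0},
    {"hand": 1,"linear": [0.35,0,0],"twist": 0},
    {"hand": 1,"linear": [0.25,0,0],"twist": 0},
    {"hand": 1,"linear": [0.25,0,0],"twist": 0},
    {"hand": 1,"linear": [0.25,0,0],"twist": -0.006},
    {"hand": 1,"linear": [0.25,0,0],"twist": -0.007},
    {"hand": 1,"linear": [0.25,0,0],"twist": -0.007},
    {"hand": 1,"linear": [0.25,0,0],"twist": -0.007},
    {"hand": 1,"linear": [0,0,0],"twist": 0},
  ],
)

```text
time_s: 3.98
ee_pos: [503.2, -95.9, 22.3]
tcp_rot: [3.136, -0.19, 0.002]
force: [0.5, 0.5, -0.5]
grip_width: 85.3
finger_force: 0.0
```

```bash
cat >> h.py <<'E'
def track(name="top",guess=None,save=None):
    "dispenser pose by matching its white+green mask to the projected box"
    from cell import get_image
    d=get_image(name); im=d["pixels"]; pickle.dump(d,open(name+".pkl","wb"))
    if save: cv2.imwrite(save,cv2.resize(im[130:330,190:460,::-1],None,fx=2.8,fy=2.8,interpolation=cv2.INTER_CUBIC))
    hsv=cv2.cvtColor(im,cv2.COLOR_RGB2HSV)
    white=(hsv[...,1]<50)&(hsv[...,2]>95); green=cv2.inRange(hsv,(60,80,20),(100,255,140))>0
    m=np.zeros(im.shape[:2],np.uint8)
    b=np.load("board.npy"); cv2.fillPoly(m,[proj(d,place(b,[[175,270,14],[175,-275,14],[-120,-275,14],[-120,270,14]])).astype(np.int32)],1)
    obs=cv2.GaussianBlur(((white|green)&(m>0)).astype(np.float32),(0,0),1.5)
    def f(v):
        q=proj(d,place([v[0]*1,v[1],v[2]/100],TOP)); k=np.zeros(im.shape[:2],np.uint8)
        cv2.fillConvexPoly(k,np.round(q*16).astype(np.int32),255,cv2.LINE_AA,4)
        return float(((cv2.GaussianBlur(k.astype(np.float32)/255,(0,0),1.5)-obs)**2).sum())
    from scipy.optimize import minimize
    g=np.array(guess,float)*[1,1,100]
    r=minimize(f,g,method="Nelder-Mead",options=dict(initial_simplex=np.vstack([g]+[g+np.eye(3)[i]*8 for i in range(3)]),maxiter=200))
    v=r.x/[1,1,100]; i=inv(b,[[*v[:2]]])[0]
    print("world",v.round(3),"org",i.round(1),"rel",(v[2]-b[2]).round(3),"cost",round(r.fun,1)); return v
E
python3 -c "
from h import *
go(452,-86,22,-7)
track(guess=[535,-101,-.15],save='pics/t1.png')"
```

```text
t 3.98 pos [503.2 -95.9  22.3] hdg -6.94 q6 2.91 F [ 0.5  0.5 -0.5] | twist 0.0005 lin units [-2.604 -0.178  0.013]
world [ 5.38571e+02 -1.06792e+02 -1.26000e-01] org [ 41.6 -98.6] rel -0.223 cost 4416.1
```

View pics/t1.png

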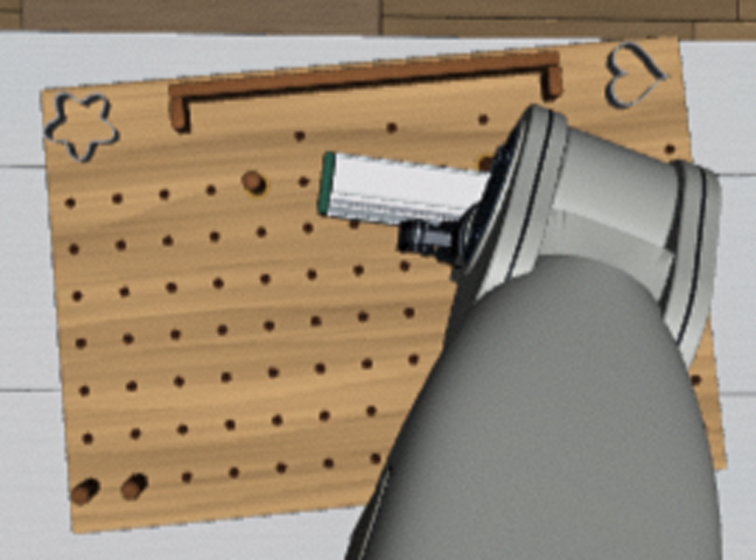

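The view shows the arm covering the right half. The left end (crop 325,185) is visible, parallel to the fingers and clear of the peg at (255,182). I'll push about 30 mm more, then back off.

Request:
step_arm(
  rows=[
    {"hand": 1,"linear": [0.25,0,0],"twist": 0},
    {"hand": 1,"linear": [0.25,0,0],"twist": 0},
    {"hand": 1,"linear": [0.25,0,0],"twist": 0},
    {"hand": 1,"linear": [0.25,0,0],"twist": 0},
    {"hand": 1,"linear": [0.25,0,0],"twist": 0},
    {"hand": 1,"linear": [0.2,0,0],"twist": 0},
    {"hand": 1,"linear": [0,0,0],"twist": 0},
    {"hand": 1,"linear": [-0.5,0,0],"twist": 0},
    {"hand": 1,"linear": [-1,0,0],"twist": 0},
    {"hand": 1,"linear": [-1,0,0],"twist": 0},
  ],
)

```text
time_s: 4.87
ee_pos: [480.2, -92.9, 22.1]
tcp_rot: [3.136, -0.192, 0.0]
force: [-0.2, 0.2, 0.5]
grip_width: 85.2
finger_force: 0.0
```

Request:
step_arm(
  rows=[
    {"hand": -0.4,"linear": [-0.5,0,-1],"twist": -0.05},
    {"hand": -0.4,"linear": [0,0,-1],"twist": -0.05},
    {"hand": -0.4,"linear": [0,0,-1],"twist": -0.05},
    {"hand": -0.4,"linear": [0,0,-1],"twist": -0.05},
    {"hand": -0.4,"linear": [0,0,-1],"twist": -0.05},
    {"hand": -0.4,"linear": [0,0,0],"twist": -0.05},
    {"hand": -0.4,"linear": [0,0,0],"twist": -0.05},
    {"hand": -0.4,"linear": [0,0,0],"twist": -0.05},
    {"hand": -0.4,"linear": [0,0,0],"twist": -0.05},
    {"hand": -0.4,"linear": [0,0,0],"twist": -0.05},
  ],
)

```text
time_s: 5.7
ee_pos: [470.5, -91.7, 122.4]
tcp_rot: [2.808, 1.408, 0.001]
force: [-0.6, -0.3, 0.3]
grip_width: 25.4
finger_force: 0.0
```

Request:
step_arm(
  rows=[
    {"hand": -0.4,"linear": [0,0,0],"twist": -0.05},
    {"hand": -0.4,"linear": [0,0,0],"twist": -0.05},
    {"hand": -0.4,"linear": [0,0,0],"twist": -0.05},
    {"hand": -0.4,"linear": [0,0,0],"twist": -0.05},
    {"hand": -0.4,"linear": [0,0,0],"twist": -0.05},
    {"hand": -0.4,"linear": [-1,0,0],"twist": 0},
    {"hand": -0.4,"linear": [-1,0,0],"twist": 0},
    {"hand": -0.4,"linear": [-1,0,0],"twist": 0},
    {"hand": -0.4,"linear": [-1,0,0],"twist": 0},
    {"hand": -0.4,"linear": [-1,0,0],"twist": 0},
  ],
)

```text
time_s: 6.53
ee_pos: [458.1, -191.7, 122.4]
tcp_rot: [2.353, 2.081, 0.0]
force: [-0.4, -0.2, 0.2]
grip_width: 25.5
finger_force: 0.0
```

Request:
step_arm(
  rows=[
    {"hand": -0.4,"linear": [-1,0,0],"twist": 0},
    {"hand": -0.4,"linear": [-1,0,0],"twist": 0},
    {"hand": -0.4,"linear": [-1,0,0],"twist": 0},
    {"hand": -0.4,"linear": [-1,0,0],"twist": 0},
    {"hand": -0.4,"linear": [-1,0,0],"twist": 0},
    {"hand": -0.4,"linear": [-1,0,0],"twist": 0},
    {"hand": -0.4,"linear": [-1,0,0],"twist": 0},
    {"hand": -0.4,"linear": [-1,0,0],"twist": 0},
  ],
)

```text
time_s: 7.2
ee_pos: [438.5, -350.5, 122.4]
tcp_rot: [2.353, 2.081, 0.0]
force: [-0.8, -0.2, 0.4]
grip_width: 25.9
finger_force: 0.0
```

```bash
python3 -c "
from h import *
v=track(guess=[569,-110,-.12],save='pics/t2.png')
e=place(v,[[0,-140-50,70]])[0];print(e)
go(e[0],e[1],70,np.degrees(v[2])+90)"
```

```text
world [ 5.68167e+02 -1.02765e+02 -1.22000e-01] org [ 71.4 -97.4] rel -0.219 cost 103.9
[ 544.98905437 -291.34574269   70.        ]
t 7.25 pos [ 438.5 -353.8  122.3] hdg 82.87 q6 0.87 F [-1.1 -3.4 -0.7] | twist -0.001 lin units [3.75  4.906 2.614]
```

View pics/t2.png

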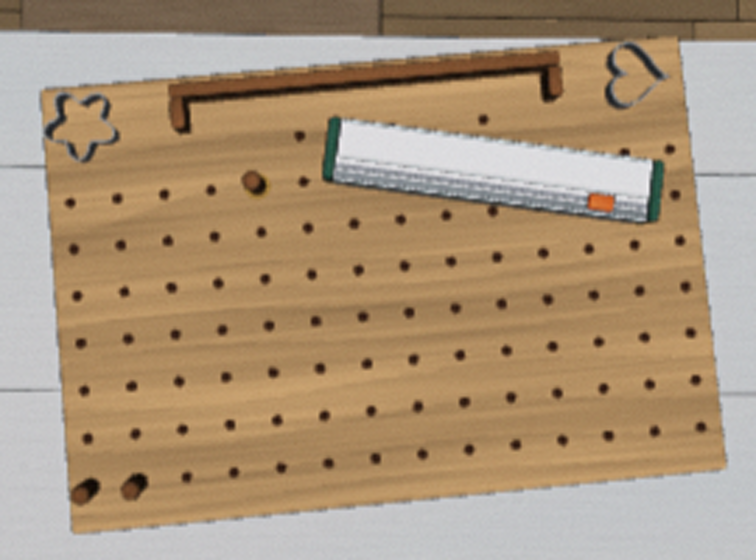

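The view is clear: the dispenser spans (330,150) to (658,190) in the crop, parallel to plan and just right of the peg at (255,182). Next I go to the right end and push along its axis.

Request:
step_arm(
  rows=[
    {"hand": -0.4,"linear": [0.5,0.82,0.436],"twist": 0},
    {"hand": -0.4,"linear": [0.5,0.82,0.436],"twist": 0},
    {"hand": -0.4,"linear": [0.5,0.82,0.436],"twist": 0},
    {"hand": -0.4,"linear": [0.5,0.82,0.436],"twist": 0},
    {"hand": -0.4,"linear": [0.75,0.82,0.436],"twist": 0},
    {"hand": -0.4,"linear": [0.84,0.82,0.436],"twist": 0},
    {"hand": -0.4,"linear": [0,0,0.6],"twist": 0},
    {"hand": -0.4,"linear": [0,0,0.6],"twist": 0},
    {"hand": -0.4,"linear": [0,0,0.6],"twist": 0},
    {"hand": -0.4,"linear": [0,0,0.45],"twist": 0},
  ],
)

```text
time_s: 8.08
ee_pos: [545.2, -289.9, 24.1]
tcp_rot: [-2.353, -2.081, 0.0]
force: [-0.8, 0.6, 0.4]
grip_width: 25.6
finger_force: 0.0
```

```bash
python3 -c "
from h import *
v=[568.2,-102.8,-.122]
e=place(v,[[0,-140-11,25]])[0];print(e)
go(e[0],e[1],25,np.degrees(v[2])+90)"
```

```text
[ 549.82366484 -252.67765112   25.        ]
t 8.08 pos [ 545.2 -289.9   24.1] hdg 82.99 q6 1.07 F [-0.8  0.6  0.4] | twist -0.0002 lin units [ 1.878  0.005 -0.044]
```

Request:
step_arm(
  rows=[
    {"hand": -0.4,"linear": [0.6,0,0],"twist": 0},
    {"hand": -0.4,"linear": [0.6,0,0],"twist": 0},
    {"hand": -0.4,"linear": [0.4,0,0],"twist": 0},
    {"hand": -0.4,"linear": [0.25,0,0],"twist": 0},
    {"hand": -0.4,"linear": [0.25,0,0],"twist": 0},
    {"hand": -0.4,"linear": [0.25,0,0],"twist": 0},
    {"hand": -0.4,"linear": [0.25,0,0],"twist": 0},
    {"hand": -0.4,"linear": [0.25,0,0],"twist": 0},
    {"hand": -0.4,"linear": [0.25,0,0],"twist": 0},
    {"hand": -0.4,"linear": [0.25,0,0],"twist": 0},
  ],
)

```text
time_s: 8.92
ee_pos: [554.2, -224.1, 25.2]
tcp_rot: [2.353, 2.08, -0.0]
force: [-0.3, -4.7, 3.8]
grip_width: 25.8
finger_force: 2.0
```

```bash
python3 -c "
from h import *
v=track(guess=[571.5,-75,-.122],save='pics/t3.png')
e=place(v,[[0,-140-11,25]])[0];print(e)
go(e[0],e[1],25,np.degrees(v[2])+90)"
```

```text
world [ 5.71482e+02 -7.56050e+01 -1.16000e-01] org [ 77.4 -70.7] rel -0.213 cost 152.7
[ 554.05128448 -225.59590723   25.        ]
t 8.97 pos [ 554.2 -223.2   25.1] hdg 82.97 q6 1.17 F [ 0.3 -1.5  1.7] | twist -0.0033 lin units [-0.121  0.005  0.006]
```

View pics/t3.png

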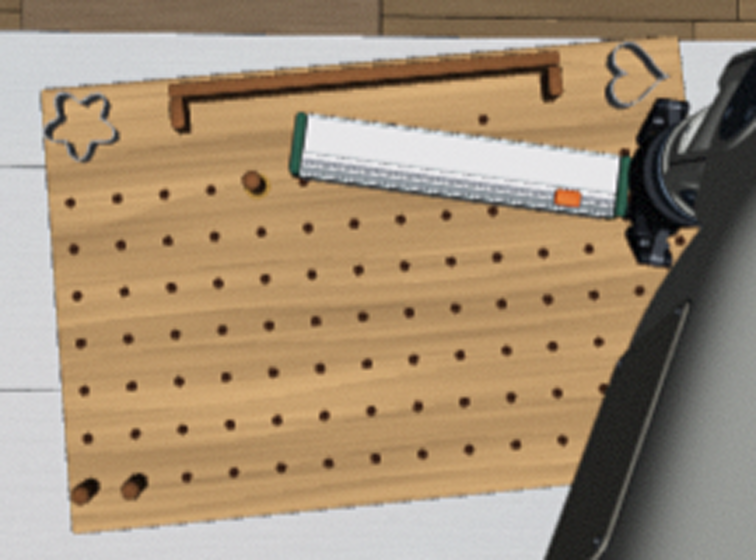

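The dispenser is at (300,145)-(625,185) in the crop, with the fingers pushing on its right end and its left end about to pass the peg at (255,182). I'll add a little +x drift for clearance.

Request:
step_arm(
  rows=[
    {"hand": -0.4,"linear": [0.25,0.05,0],"twist": 0},
    {"hand": -0.4,"linear": [0.25,0.05,0],"twist": 0},
    {"hand": -0.4,"linear": [0.25,0.05,0],"twist": 0},
    {"hand": -0.4,"linear": [0.25,0.05,0],"twist": 0},
    {"hand": -0.4,"linear": [0.25,0.03,0],"twist": 0},
    {"hand": -0.4,"linear": [0.25,0,0],"twist": 0},
    {"hand": -0.4,"linear": [0.25,0,0],"twist": 0},
  ],
)

```text
time_s: 9.55
ee_pos: [563.1, -189.6, 25.1]
tcp_rot: [2.353, 2.081, 0.0]
force: [-0.8, -4.0, 5.0]
grip_width: 25.6
finger_force: 2.2
```

```bash
python3 -c "
from h import *
v=track(guess=[577,-41,-.122])
print('x100',inv(np.load('board.npy'),place(v,[[0,140,64],[26,140,0],[-26,140,0]])))
e=place(v,[[0,-140-11,25]])[0];print(e)
go(e[0],e[1],25,np.degrees(v[2])+90)"
```

```text
world [ 5.80038e+02 -3.93950e+01 -1.21000e-01] org [ 89.4 -35.5] rel -0.218 cost 1560.8
x100 [[119.64030025 101.19234403]
 [145.02615936  95.5746793 ]
 [ 94.25444113 106.81000876]]
[ 561.8558     -189.29647379   25.        ]
t 9.6 pos [ 563.1 -188.7   25. ] hdg 82.99 q6 1.23 F [ 0.5 -1.2  2.7] | twist -0.0008 lin units [-0.038 -0.059  0.   ]
```

Request:
step_arm(
  rows=[
    {"hand": -0.4,"linear": [0.25,-0.03,0],"twist": 0},
    {"hand": -0.4,"linear": [0.25,-0.03,0],"twist": 0},
    {"hand": -0.4,"linear": [0.25,-0.03,0],"twist": 0},
    {"hand": -0.4,"linear": [0.25,-0.03,0],"twist": 0},
    {"hand": -0.4,"linear": [0.25,0,0],"twist": 0},
    {"hand": -0.4,"linear": [0.2,0,0],"twist": 0},
  ],
)

```text
time_s: 10.1
ee_pos: [564.0, -160.4, 25.0]
tcp_rot: [-2.353, -2.081, 0.0]
force: [-1.5, -4.3, 5.9]
grip_width: 25.6
finger_force: 2.1
```

Request:
step_arm(
  rows=[
    {"hand": -0.4,"linear": [-0.3,0,0],"twist": 0},
    {"hand": -0.4,"linear": [-0.8,0,0],"twist": 0},
    {"hand": -0.4,"linear": [-1,0,0],"twist": 0},
    {"hand": -0.4,"linear": [-1,0,-1],"twist": 0},
    {"hand": -0.4,"linear": [-0.5,-0.5,-1],"twist": 0},
    {"hand": -0.4,"linear": [0,-1,-1],"twist": 0},
    {"hand": -0.4,"linear": [0,-1,-1],"twist": 0},
    {"hand": -0.4,"linear": [0,-1,0],"twist": 0},
    {"hand": -0.4,"linear": [0,-1,0],"twist": 0},
    {"hand": -0.4,"linear": [0,-1,0],"twist": 0},
  ],
)

```text
time_s: 10.93
ee_pos: [444.8, -218.3, 104.6]
tcp_rot: [-2.352, -2.08, -0.001]
force: [0.1, -0.3, 0.2]
grip_width: 25.4
finger_force: 0.0
```

```bash
python3 -c "
from h import *
v=track(guess=[583,-10,-.122],save='pics/t4.png')
print('corners',inv(np.load('board.npy'),place(v,[[26,140,0],[-26,140,0]])))
e=place(v,[[-26-45,-100,25]])[0];print(e)
go(e[0],e[1],25,np.degrees(v[2]))"
```

```text
world [ 5.81331e+02 -1.03090e+01 -1.21000e-01] org [93.5 -6.7] rel -0.218 cost 114.6
corners [[149.13167199 124.39906155]
 [ 98.35994116 135.6343341 ]]
[ 498.80613726 -101.03179248   25.        ]
t 10.98 pos [ 441.5 -217.1  104.3] hdg 82.98 q6 1.07 F [-2.5  2.3 -0.6] | twist 0.7491 lin units [ 2.146 -6.106  3.967]
```

View pics/t4.png

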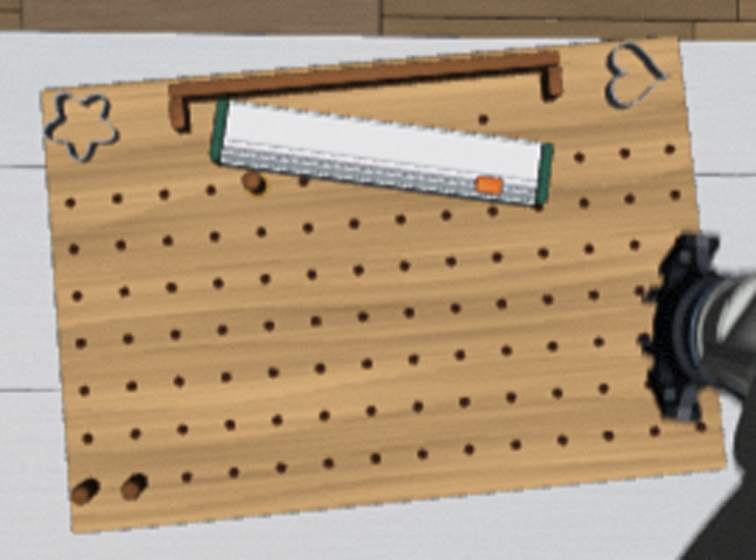

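The left end is now behind the peg: cap at crop (220,130), peg at (255,182), and the right end out at (545,175). Now I bring the open fingers to the front, right of centre, to push the right end in.

Request:
step_arm(
  rows=[
    {"hand": 1,"linear": [0,0,0],"twist": 0.055},
    {"hand": 1,"linear": [0,0,0],"twist": 0.055},
    {"hand": 1,"linear": [0,0,0],"twist": 0.055},
    {"hand": 1,"linear": [0,0,0],"twist": 0.055},
    {"hand": 1,"linear": [0,0,0],"twist": 0.055},
    {"hand": 1,"linear": [0,0,0],"twist": 0.055},
    {"hand": 1,"linear": [0,0,0],"twist": 0.055},
    {"hand": 1,"linear": [0,0,0],"twist": 0.055},
    {"hand": 1,"linear": [0,0,0],"twist": 0.055},
    {"hand": 1,"linear": [0,0,0],"twist": 0.055},
  ],
)

```text
time_s: 11.82
ee_pos: [445.7, -218.4, 104.3]
tcp_rot: [-3.106, -0.455, 0.001]
force: [0.3, -0.1, 0.6]
grip_width: 85.3
finger_force: 0.0
```

Request:
step_arm(
  rows=[
    {"hand": 1,"linear": [0,0,0],"twist": 0.05},
    {"hand": 1,"linear": [0,0,0],"twist": 0.05},
    {"hand": 1,"linear": [0,0,0],"twist": 0.05},
    {"hand": 1,"linear": [0,0,0],"twist": 0.049},
    {"hand": 1,"linear": [0,-0.8,0],"twist": 0},
    {"hand": 1,"linear": [0,-0.8,0],"twist": 0},
    {"hand": 1,"linear": [0,-0.8,0],"twist": 0},
    {"hand": 1,"linear": [0,-0.8,0],"twist": 0},
  ],
)

```text
time_s: 12.48
ee_pos: [453.3, -154.3, 104.3]
tcp_rot: [-3.134, 0.19, 0.002]
force: [-0.4, -1.1, 0.0]
grip_width: 85.5
finger_force: 0.0
```

```bash
python3 -c "
from h import *
v=[581.33,-10.31,-.121]
e=place(v,[[-26-40,-60,25]])[0];print(e)
go(e[0],e[1],22,np.degrees(v[2]))"
```

```text
[508.57026645 -61.90477855  25.        ]
t 12.48 pos [ 453.3 -154.3  104.3] hdg -6.92 q6 2.76 F [-0.4 -1.1  0. ] | twist 0.0001 lin units [ 2.184 -4.919  4.114]
```

Request:
step_arm(
  rows=[
    {"hand": 1,"linear": [0.312,-0.82,0.4],"twist": 0},
    {"hand": 1,"linear": [0.312,-0.82,0.4],"twist": 0},
    {"hand": 1,"linear": [0.312,-0.82,0.4],"twist": 0},
    {"hand": 1,"linear": [0.312,-0.82,0.4],"twist": 0},
    {"hand": 1,"linear": [0.312,-0.82,0.6],"twist": 0},
    {"hand": 1,"linear": [0.312,-0.82,0.6],"twist": 0},
    {"hand": 1,"linear": [0.312,0,0.6],"twist": 0},
    {"hand": 1,"linear": [0,0,0.5],"twist": 0},
    {"hand": 1,"linear": [0,0,0.2],"twist": 0},
    {"hand": 1,"linear": [0,0,0],"twist": 0},
  ],
)

```text
time_s: 13.32
ee_pos: [508.0, -62.9, 21.6]
tcp_rot: [-3.135, 0.189, 0.005]
force: [-0.2, -0.9, -0.3]
grip_width: 85.4
finger_force: 0.0
```

```bash
python3 -c "
from h import *
v=[581.33,-10.31,-.121]
e=place(v,[[-26-10.5,-60,25]])[0]
go(e[0],e[1],22,np.degrees(v[2]))
b=np.load('board.npy')
# waypoints of the rotating push: units in the tool axes row by row
s,t=np.array([93.5,-6.7,-.218]),np.array([121,-3,0.])
W=[]
for k in np.linspace(0,1,11):
    p=s+(t-s)*k; q=place(b,[[*place(p,[[-36.5,-60,0]])[0]]])[0]; W.append([q[0],q[1],p[2]+b[2]])
W=np.array(W)
for a,c in zip(W,W[1:]):
    d=c-a; g=a[2]; print(((d[0]*np.cos(g)+d[1]*np.sin(g))/20).round(3),((d[0]*np.sin(g)-d[1]*np.cos(g))/20).round(3),(-np.degrees(d[2])/120).round(4))
"
```

```text
t 13.32 pos [508.  -62.9  21.6] hdg -6.91 q6 2.97 F [-0.2 -0.9 -0.3] | twist 0.0002 lin units [ 1.496 -0.054 -0.022]
0.196 -0.009 -0.0104
0.197 -0.006 -0.0104
0.198 -0.003 -0.0104
0.199 -0.0 -0.0104
0.2 0.003 -0.0104
0.2 0.006 -0.0104
0.201 0.009 -0.0104
0.202 0.012 -0.0104
0.202 0.015 -0.0104
0.203 0.018 -0.0104
```

Request:
step_arm(
  rows=[
    {"hand": 1,"linear": [0.5,0,0],"twist": 0},
    {"hand": 1,"linear": [0.5,0,0],"twist": 0},
    {"hand": 1,"linear": [0.3,0,0],"twist": 0},
    {"hand": 1,"linear": [0.2,0,0],"twist": 0},
    {"hand": 1,"linear": [0.2,0,0],"twist": -0.0104},
    {"hand": 1,"linear": [0.2,0,0],"twist": -0.0104},
    {"hand": 1,"linear": [0.2,0,0],"twist": -0.0104},
    {"hand": 1,"linear": [0.2,0,0],"twist": -0.0104},
    {"hand": 1,"linear": [0.2,0,0],"twist": -0.0104},
  ],
)

```text
time_s: 14.07
ee_pos: [558.9, -68.2, 23.0]
tcp_rot: [3.141, -0.015, -0.0]
force: [-2.2, -0.2, 1.8]
grip_width: 85.3
finger_force: 1.1
```

Request:
step_arm(
  rows=[
    {"hand": 1,"linear": [0.2,0,0],"twist": -0.0104},
    {"hand": 1,"linear": [0.2,0,0],"twist": -0.0104},
    {"hand": 1,"linear": [0.2,0,0],"twist": -0.0104},
    {"hand": 1,"linear": [0.2,0.01,0],"twist": -0.0104},
    {"hand": 1,"linear": [0.2,0.01,0],"twist": -0.0104},
  ],
)

```text
time_s: 14.48
ee_pos: [579.1, -67.9, 23.0]
tcp_rot: [3.138, 0.156, -0.0]
force: [-2.5, -0.3, 0.8]
grip_width: 85.7
finger_force: 1.1
```

```bash
python3 -c "
from h import *
b=np.load('board.npy')
v=track(guess=[608,-3,.097],save='pics/t5.png')
print('corners',inv(b,place(v,[[26,140,0],[26,-140,0]])))
e=place(b,[[129-36.5,0,25]])[0]
go(e[0],e[1],22,np.degrees(b[2]))
from cell import get_state
print('tcp org',inv(b,get_state()['ee_pos']))"
```

```text
world [ 6.13585e+02 -4.16890e+01  1.08000e-01] org [122.6 -41. ] rel 0.011 cost 10113.8
corners [[ 147.07295733   99.2326903 ]
 [ 150.04013262 -180.7515876 ]]
t 14.53 pos [579.8 -67.9  23. ] hdg 5.78 q6 2.78 F [-0.1 -0.1 -0.6] | twist 0.0018 lin units [ 0.303 -3.191  0.048]
tcp org [[ 86.43213745 -63.82044373]]
```

View pics/t5.png

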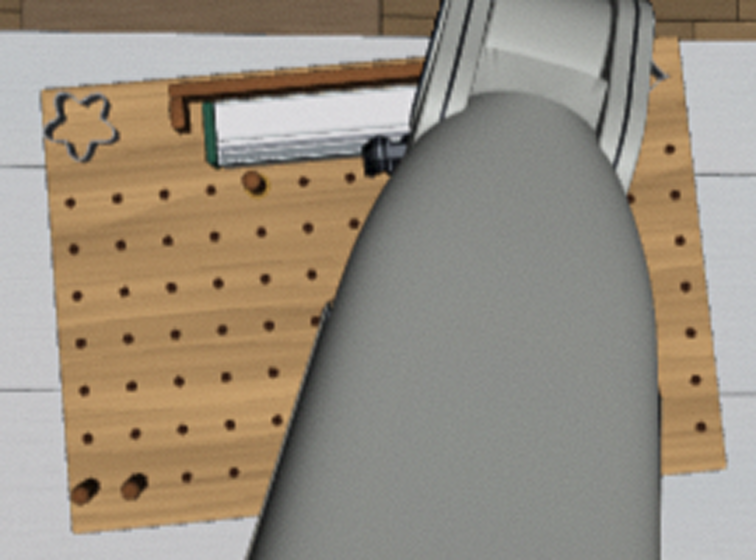

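The dispenser is parallel to the rail with its left end behind the peg (cap at crop 210,133, peg at 255,182), and the arm hides the rest. I'll back off slightly, centre the fingers, and push it straight in.

Request:
step_arm(
  rows=[
    {"hand": 1,"linear": [-0.5,0,0],"twist": 0.0018},
    {"hand": 1,"linear": [0,-0.7,0],"twist": 0},
    {"hand": 1,"linear": [0,-0.7,0],"twist": 0},
    {"hand": 1,"linear": [0,-0.7,0],"twist": 0},
    {"hand": 1,"linear": [0,-0.7,0],"twist": 0},
    {"hand": 1,"linear": [0.25,0,0],"twist": 0},
    {"hand": 1,"linear": [0.25,0,0],"twist": 0},
    {"hand": 1,"linear": [0.1,0,0],"twist": 0},
    {"hand": 1,"linear": [0.1,0,0],"twist": 0},
  ],
)

```text
time_s: 15.28
ee_pos: [577.6, -11.8, 22.8]
tcp_rot: [-3.138, -0.147, 0.001]
force: [-2.8, 0.4, 1.5]
grip_width: 85.8
finger_force: 1.5
```

Request:
step_arm(
  rows=[
    {"hand": 1,"linear": [0.05,0,0],"twist": 0},
    {"hand": 1,"linear": [0.05,0,0],"twist": 0},
  ],
)

```text
time_s: 15.45
ee_pos: [579.3, -12.0, 22.7]
tcp_rot: [-3.138, -0.146, 0.001]
force: [-2.7, -1.3, 0.1]
grip_width: 85.2
finger_force: 1.3
```

```bash
python3 -c "
from h import *
b=np.load('board.npy')
e=place(b,[[129-36.5,0,25]])[0]
go(e[0],e[1],22,np.degrees(b[2]))"
```

```text
t 15.45 pos [579.3 -12.   22.7] hdg 5.32 q6 2.88 F [-2.7 -1.3  0.1] | twist -0.0021 lin units [ 0.058 -0.407  0.037]
```

Now I press on in small steps until the rail answers.

Request:
step_arm(
  rows=[
    {"hand": 1,"linear": [0.05,0,0],"twist": -0.001},
    {"hand": 1,"linear": [0.05,0,0],"twist": -0.001},
  ],
)

```text
time_s: 15.62
ee_pos: [580.8, -12.1, 22.8]
tcp_rot: [3.137, 0.153, -0.003]
force: [-9.8, -3.5, 5.4]
grip_width: 85.4
finger_force: 5.1
```

Request:
step_arm(
  rows=[
    {"hand": 1,"linear": [0.05,0,0],"twist": 0},
  ],
)

```text
time_s: 15.7
ee_pos: [580.7, -12.1, 22.8]
tcp_rot: [3.137, 0.153, -0.006]
force: [-13.5, -5.1, 9.4]
grip_width: 85.7
finger_force: 7.4
```

Request:
step_arm(
  rows=[
    {"hand": 1,"linear": [0.05,0,0],"twist": 0},
  ],
)

```text
time_s: 15.78
ee_pos: [580.7, -12.1, 22.7]
tcp_rot: [3.137, 0.153, -0.008]
force: [-19.0, -7.0, 13.0]
grip_width: 85.3
finger_force: 9.8
```

Firm contact. Next I back off, clear the view, and check.

Request:
step_arm(
  rows=[
    {"hand": 1,"linear": [0.03,0,0],"twist": 0},
    {"hand": 1,"linear": [0,0,0],"twist": 0},
    {"hand": 1,"linear": [-0.3,0,0],"twist": 0},
    {"hand": 1,"linear": [-0.8,0,0],"twist": 0},
    {"hand": 1,"linear": [-1,0,0],"twist": 0},
    {"hand": 1,"linear": [-1,0,-0.5],"twist": 0},
    {"hand": 1,"linear": [-1,0,-1],"twist": 0},
    {"hand": 1,"linear": [-0.8,0.8,-1],"twist": 0},
    {"hand": 1,"linear": [0,1,-1],"twist": 0},
    {"hand": 1,"linear": [0,1,-1],"twist": 0},
  ],
)

```text
time_s: 16.62
ee_pos: [491.6, -77.0, 114.4]
tcp_rot: [3.137, 0.154, 0.002]
force: [0.8, 0.3, -0.1]
grip_width: 85.4
finger_force: 0.0
```

Request:
step_arm(
  rows=[
    {"hand": 1,"linear": [0,1,0],"twist": 0},
    {"hand": 1,"linear": [0,1,0],"twist": 0},
    {"hand": 1,"linear": [0,1,0],"twist": 0},
    {"hand": 1,"linear": [0,1,0],"twist": 0},
    {"hand": 1,"linear": [0,1,0],"twist": 0},
    {"hand": 1,"linear": [0,1,0],"twist": 0},
    {"hand": 1,"linear": [0,1,0],"twist": 0},
    {"hand": 1,"linear": [0,1,0],"twist": 0},
    {"hand": 1,"linear": [0,1,0],"twist": 0},
    {"hand": 1,"linear": [0,0,0],"twist": 0},
  ],
)

```text
time_s: 17.45
ee_pos: [510.2, -259.3, 112.9]
tcp_rot: [3.136, 0.149, 0.002]
force: [0.2, -0.3, -0.4]
grip_width: 85.6
finger_force: 0.0
```

```bash
python3 -c "
from h import *
b=np.load('board.npy')
v=track(guess=[616,-3,.097])
im=cv2.imread('pics/t0.png') if 0 else pickle.load(open('top.pkl','rb'))['pixels'][:,:,::-1]
from cell import get_image
s=get_image('side')['pixels'][:,:,::-1]
A=cv2.resize(im[135:225,195:445],None,fx=3,fy=3,interpolation=cv2.INTER_CUBIC)
B=cv2.resize(s[130:290,255:355],(200*2*750//1000,480))
B=cv2.resize(s[130:285,255:445],(380,310),interpolation=cv2.INTER_CUBIC)
B=cv2.copyMakeBorder(B,0,0,0,A.shape[1]-B.shape[1],cv2.BORDER_CONSTANT)
cv2.imwrite('pics/f.png',np.vstack([A,B]))"
```

```text
world [ 6.1615e+02 -4.6830e+00  9.9000e-02] org [128.7  -4.5] rel 0.002 cost 98.6
```

View pics/f.png

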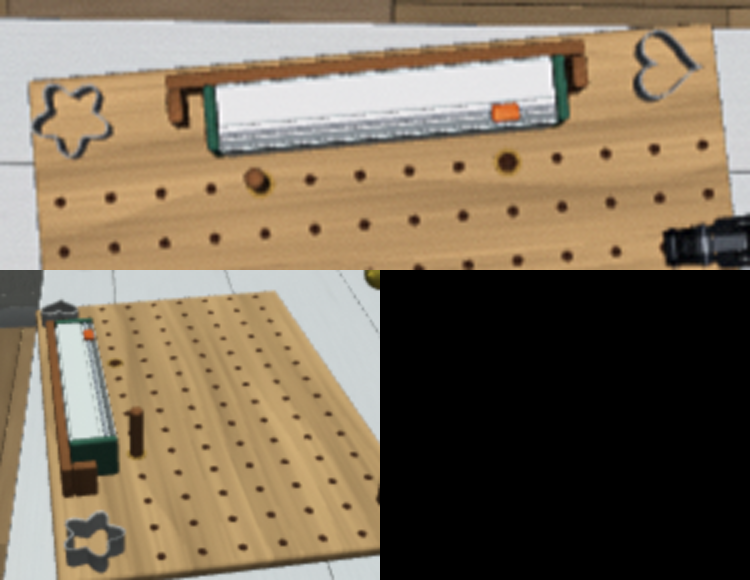

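The pictures show the dispenser flush along the rail (top crop 210-565, about 105). The peg stands in front of its left end, both cutters are unmoved, and the gripper is clear.

```bash
python3 -c "
from cell import hand_in
print(hand_in())"
```

```text
the job is handed in; nothing more can be done
None
```

The dispenser is in its bay, flush against the back rail and 4.5 mm off the bay's middle (12 mm allowed). I only pushed it, left end in behind the peg first. Both cutters are where they were, and I handed the job in at about 17.5 s.

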